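# Unlock the key tray and hold it open at the mark

## Task

The top tray of the bamboo tier holds the keys; it springs shut by itself and is locked. Slide the black lock grip along the cover until the notch in its bar is centred on the red peg, then pull the tray out by its chrome handle until the white pointer at its front is level with the green clip. Keep it there for two seconds and finish still holding it there by the handle, for the tray would spring back if let go; leave the other things on the table where they are.

Things in the scene. Friction and masses are not known exactly. Their poses are not given: they have to be found in the camera images.
- tier: fixed bamboo tier of three trays, 220 deep (own x, -110 to 110) by 280 wide (own y) by 152 tall (top of the cover); origin at the centre of its underside; own -x is the front, facing roughly towards the robot, z up. The cover closes the top tray from above except for a slot 18 wide in the middle of its front. On the +y side a thin runner (outer side at y = 152, 138 high) sticks out 125 to the front of the tier.
- lock_grip (a point): point in the black upright grip of the lock bar, on its centre line, 34 above the cover (8 below the grip's top). The grip is 14 (tier x) by 18 (tier y) and stands on the dark lock bar, which is 12 wide and 8 high on the cover and slides along the tier's y only; at its sides in y the bar goes on, so fingers must stay more than 8 above the cover. The bar slides stiffly (about 1.2 N friction) and stays where it is left.
- notch (a point): centre of the notch in the lock bar, at the bar's top, 8 above the cover; the notch is 28 wide (tier y), has yellow edges and lies 45 from the grip's centre line towards the tier's -y. The bar lies in front of the peg; with the peg (12 thick) behind the bar the tray comes out by only about 6, with the notch on the peg the tray can be pulled out through it. The point's axes are those of the tier.
- peg_top (a point): centre of the top of the red peg, 12 across, which stands on the top tray, moves with it, and comes up 8 above the cover through the slot; at the start it is hidden behind the bar, 18 behind the bar's centre line. The point's axes are those of the tier.
- lockbar (a joint): position of the lock bar along its track, m: 0 at the tier's -y end, up to 0.085 towards its +y; the notch is on the peg at 0.055; starts between 0 and 0.030
- tray (a joint): how far the top tray is pulled out to the front (tier -x), m: 0 shut, at most 0.12; a spring pulls it shut with 2 N when shut, growing by 5 N per 0.1 m
- pull_bar (a point): middle of the bar of the chrome loop handle on the front of the top tray: a round bar 12 thick and 84 long along the tier's y, held at both ends (y = -42 and 42) by 12 thick arms from the tray's front; the bar's centre line is 63 in front of the tray's front face and 136 above the table, with nothing beneath it; best taken from above with one finger before and one behind the bar; axes as the tier's
- pointer (a point): top of the upright white pointer (5 thick along tier x, 14 wide along y, 30 tall, its top 172 above the table) at the +y end of the tray's front, moves with the tray; axes as the tier's
- clip_mark (a point): top of the bright green marker clip (8 wide along tier x, 12 along y, 50 tall, its top 172 above the table) fixed on the outer side of the runner in front of the tier; the tray is at the mark when the pointer and this point have the same place along the tier's x; axes as the tier's
- coin_tin: red plastic coin tin with a twist cap, a cylinder 72 across and 95 tall; stands loose on the table, origin at the centre of its underside
- bell: chrome bicycle bell, a dome 56 across and 42 tall; stands loose on the table, origin at the centre of its underside
- paperweight: green glass paperweight, a dome 74 across and 49 tall; loose on the table, origin at the centre of its underside
- glasses: folded tortoiseshell reading glasses standing on their rims, 140 wide (along own y), 25 deep, 42 tall; loose on the table, origin at the centre of the underside

How it is judged:
On the way, in this order (a step that is already met when the one before it is completed fails the run):
1. the notch is on the peg with the tray still shut (y of notch in the frame of peg_top between -0.007 and 0.007 m and value of joint tray below 0.01 m), for 0.2 s.
2. the tray is held by its handle at the mark for two seconds (x of pointer in the frame of clip_mark between -0.007 and 0.007 m and contact force between the fingers and tray above 1.5 N and distance between the grasp point and pull_bar below 0.06 m), for 2 s.
At the end, for the whole second after the job is handed in: The pointer is within 7 mm of the clip along the tier's x and still, held there by the fingers on the handle (over 1.5 N, the grasp point within 60 mm of the middle of its bar); the lock bar's notch is still within 8 mm of the peg sideways (all of step 2 and y of notch in the frame of peg_top between -0.008 and 0.008 m and velocity of joint tray between -0.01 and 0.01 m/s); the arm keeps its last pose, push and grip.
It fails at once if a thing on the table is pushed more than 30 mm or tipped (distance of any of coin_tin, bell, paperweight, glasses from where it was at the start of the episode above 0.03 m or angle between any of coin_tin, bell, paperweight, glasses's own z axis and vertical above 0.6 rad).
It also fails if it takes over 48 s, if anything falls off the work surface, if the arm or the gripper's body presses on something with over 40 N, if the wrist force passes 120 N, or if a joint passes its speed limit or range.

## Robot

A 6-joint arm with a two-finger parallel gripper is mounted at the origin on the work surface. World frame = base frame: x ahead of the robot, y to its left, z up, the work surface at z = 0. Lengths are in m, angles in rad, forces in N, time in s.
With the tool pointing down it reaches from about 0.375 to 0.9 m from the base axis. Payload 3.1 kg.
Tool frame: the origin (TCP) lies at the centre of the arm's flange, where the gripper is bolted on; the fingertips stand 173 mm ahead of it and the grasp point (between the pads) lies 155 mm ahead of it (tip_extent is the distance from the TCP to the fingertips, in m); z points along the fingers, y is the direction in which the jaws open and shut (so a half turn about z gives the same grasp; the last joint's range is limited). The gripper opens to 85 mm and grips with 20 to 120 N. Pads are 22 mm wide; open, the fingers measure 114 mm over their backs; the gripper's body (76 mm by 85 mm) begins 54 mm behind the grasp point. The pads swing forward as they close: fully open they stand 13 mm farther back than shut.
Start: joints at [0.924, 0.527, 1.433, -0, 1.181, -0.178], TCP at [0.282, 0.558, 0.405] pointing down, gripper open.
Joint ranges: [-3.08, 3.08], [-0.75, 2.2], [0.22, 2.44], [-1.43, 4.57], [0, 2.65], [-2.85, 2.85]. Speed limits (rad/s): [2.79, 2.79, 3.14, 3.14, 3.14, 3.14].

## Interface

Orientations are given as a unit quaternion [x, y, z, w].
In Python, from station import sense, snapshot, sign_off, tip_extent gives the robot as it stands. The module is installed in compiled form; this text tells all that it offers.
- The arm moves only by the tool servo_tool, never from a script. Its argument "rows" is a list of rows, each a list of 3 entries, a list of its own where there are three numbers: the shift along the tool's x, y, z in mm, then the turn about the tool's z in degrees, then the opening, from -1 (shut) to 1 (fully open), so that 0 is half open. A call has 1 to 8 rows; each row is the pose to reach, as a shift and turn from the pose measured when the call began, along the tool's axes at that moment; what a row does not reach only later rows make up. A row lasts 1/10 s, in which the tool goes at most 50 mm and 8.59 degrees, less where a joint would pass 70% of its speed; a pose out of reach is approached as far as the arm can. A call with a gripper value outside its range is refused whole. The fingers move at their own pace and stop on an object; "force" is the grip in N (left out, the last holds). Time passes only in rows, so rows that repeat a pose let the fingers close. It gives the time, the measured TCP pose, the force and the opening at its end, in the units of the state.
- sense(): the state, without advancing time (a new reading comes with each control period).
- snapshot(name): name is "scene" or "top"; returns a dict with "image" (420x560x3 uint8, blue, green, red), "z_map" (420x560 float32, m along the optical axis (not along the pixel's ray), 0 where there is no reading), "vertical_fov" (degrees; the focal length in pixels is half the picture's height over the tangent of half this angle, whatever the lens; pixels are square), "cx", "cy" (the principal point, pixels), "cam_to_world" (4x4, takes a point from camera to world coordinates). Camera axes: x right, y down, z forward; pixel columns grow to the right and rows downward; lengths in m; the calibration is good to about 2 mm. A picture is of the moment at which its call begins.
- sign_off(): hands the job in, once; it reports no verdict.
The state is a dict: "t": time; "q": joint angles; "qd": joint speeds; "tau": joint torques, N m; "tcp_pos": TCP position; "tool_rot": TCP orientation; "force": force on the tool from outside, world axes, zero at the start; "ft_torque": the same for the moment, N m; "finger_gap": opening from 0.0 (shut) to 1.0 (fully open).
Only numpy, scipy, OpenCV 4.12 (cv2) and the standard library are available. Lean on these libraries where they do the work, as an engineer would, in place of code of your own. Each camera call takes 0.05 s, during which the arm holds its last target. There are 200 camera calls.

## Working session

There is one attempt and no reset: what is moved stays moved. The work goes in short steps, Python scripts to look and compute and a tool call to move; the robot and the scene stay as the last step left them, time stands still between calls to the robot, and variables do not carry over. Pictures are saved under pics/ and viewed, about 8 in all and at most 12, crops included, and the job is handed in when it is done.

Besides the shell and the picture viewer there is one more tool, called after "Request:" as name(argument=value, ...), one argument or row to a line, values as JSON. servo_tool: Moves the arm, as the interface text tells. Its arguments: {"type":"object","properties":{"rows":{"type":"array"},"force":{"type":"number"}},"required":["rows"]}

```bash
mkdir -p pics; cat > h.py <<'E'
import numpy as np, cv2
from station import sense, snapshot, sign_off, tip_extent
def snap(n):
    s=snapshot(n); im=s['image']; z=s['z_map']; f=im.shape[0]/2/np.tan(np.radians(s['vertical_fov'])/2)
    v,u=np.mgrid[:im.shape[0],:im.shape[1]]
    P=np.stack([(u-s['cx'])/f*z,(v-s['cy'])/f*z,z,np.ones_like(z)],-1)@np.array(s['cam_to_world']).T
    P=P[...,:3]; P[z==0]=np.nan
    return im,P,s
E
python3 - <<'E'
from h import *
for n in('scene','top'):
    im,P,s=snap(n); cv2.imwrite(f'pics/{n}0.png',im); np.save(f'{n}0.npy',P); print(np.round(s['cam_to_world'],3),s['vertical_fov'],s['cx'],s['cy'])
print(sense(),tip_extent)
E
```

```text
[[-0.804  0.431 -0.409  1.109]
 [ 0.594  0.567 -0.571  0.772]
 [-0.014 -0.702 -0.712  1.089]
 [ 0.     0.     0.     1.   ]] 57.77968508121545 276.7017705459721 206.81868042960664
[[ 1.000e-03 -9.990e-01  4.200e-02  5.200e-01]
 [-1.000e+00 -1.000e-03  1.300e-02  1.000e-02]
 [-1.200e-02 -4.200e-02 -9.990e-01  1.131e+00]
 [ 0.000e+00  0.000e+00  0.000e+00  1.000e+00]] 57.707421329419226 278.45770689887524 208.2748069297757
{'t': 0.1, 'q': array([ 9.24493530e-01,  5.28378030e-01,  1.43376224e+00,  4.50575024e-06,
        1.18141078e+00, -1.78499729e-01]), 'qd': array([-0.00144421, -0.002376  , -0.00363005, -0.00056301,  0.00124726,
       -0.00079714]), 'tau': array([-5.47035688e-04, -4.43305492e+01, -1.78585696e+01, -2.18236505e-04,
        3.93921684e-03,  1.09280077e-05]), 'tcp_pos': array([0.28161536, 0.55761669, 0.40383197]), 'tool_rot': array([ 2.31775294e-01,  9.72768860e-01, -8.96268226e-04, -3.94381593e-04]), 'force': array([-0.05832169, -0.01514503, -1.0723124 ]), 'ft_torque': array([0.00150909, 0.03952189, 0.00484319]), 'finger_gap': 0.9980352539864009} 0.1734
```

View pics/scene0.png

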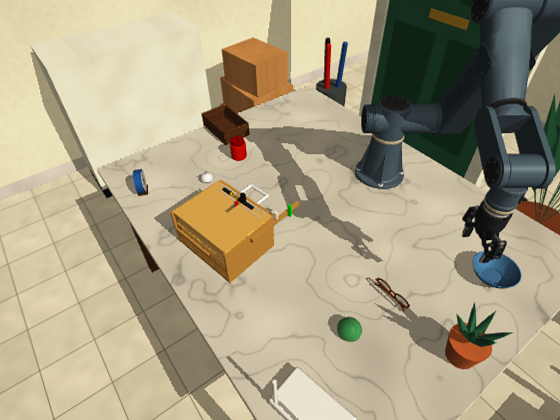

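View pics/top0.png

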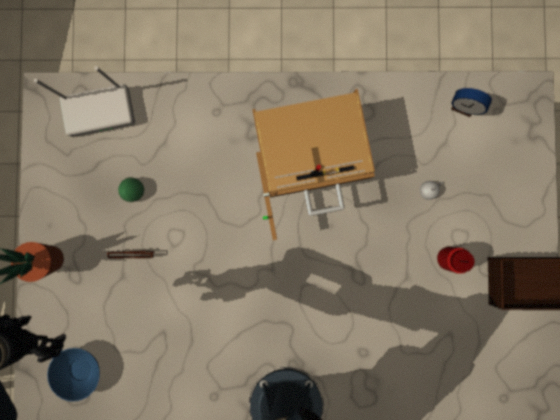

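The top view shows the tier's cover with corners near (253,110), (358,92), (373,175), (268,190), the handle loop at (323,200), the grip at (317,172), the clip at (267,217) and the tin at (456,260). The scene view agrees with this layout.

```bash
python3 - <<'E'
from h import *
P=np.load('top0.npy'); im=cv2.imread('pics/top0.png')
hsv=cv2.cvtColor(im,cv2.COLOR_BGR2HSV)
roi=np.zeros(im.shape[:2],bool); roi[80:245,240:385]=1
z=P[...,2]
m=roi&(abs(z-.152)<.006)
pts=P[m][:,:2].astype(np.float32); r=cv2.minAreaRect(pts); print('cover',m.sum(),np.median(z[m]),r); B=cv2.boxPoints(r);print(B)
g=roi&(hsv[...,0]>45)&(hsv[...,0]<80)&(hsv[...,1]>120); print('green',g.sum(),np.argwhere(g)[:, ::-1].mean(0),np.round(P[g],3)[:12])
k=roi&(z>.175)&(z<.22); print('grip',k.sum(),np.round(np.c_[np.argwhere(k)[:,::-1],P[k],im[k]],3)[:40])
h=roi&(z>.12)&(z<.148)&(P[...,0]<np.nanmin(pts[:,0])+.02); print('handle',h.sum(),np.nanmedian(P[h],0))
w=roi&(z>.160)&(z<.178);print('ptr',np.round(np.c_[np.argwhere(w)[:,::-1],P[w],im[w]],3)[:40])
cv2.imwrite('pics/topc.png',cv2.resize(im[145:245,240:380],None,fx=5,fy=5,interpolation=cv2.INTER_CUBIC))
S=np.load('scene0.npy'); i2=cv2.imread('pics/scene0.png')
cv2.imwrite('pics/scc.png',cv2.resize(i2[170:290,165:315],None,fx=5,fy=5,interpolation=cv2.INTER_CUBIC))
E
```

```text
cover 8798 0.15253268972763434 ((0.7004724144935608, -0.06360431015491486), (0.2943423092365265, 0.3009415864944458), 11.205638885498047)
[[ 0.5268658   0.05539802]
 [ 0.58534807 -0.23980644]
 [ 0.87407905 -0.18260664]
 [ 0.81559676  0.11259782]]
green 14 [265.14285714 217.07142857] [[0.541 0.059 0.173]
 [0.541 0.056 0.174]
 [0.541 0.053 0.174]
 [0.542 0.052 0.153]
 [0.539 0.061 0.174]
 [0.539 0.058 0.175]
 [0.538 0.056 0.178]
 [0.539 0.053 0.174]
 [0.539 0.051 0.171]
 [0.536 0.061 0.173]
 [0.536 0.059 0.171]
 [0.536 0.056 0.176]]
grip 49 [[ 3.15e+02  1.70e+02  6.54e-01 -6.80e-02  1.97e-01  2.50e+01  3.80e+01
   5.90e+01]
 [ 3.16e+02  1.70e+02  6.54e-01 -7.00e-02  2.00e-01  1.30e+01  1.90e+01
   4.40e+01]
 [ 3.17e+02  1.70e+02  6.54e-01 -7.30e-02  1.98e-01  7.00e+00  1.20e+01
   4.30e+01]
 [ 3.11e+02  1.71e+02  6.52e-01 -5.80e-02  1.94e-01  7.20e+01  8.90e+01
   1.05e+02]
 [ 3.13e+02  1.71e+02  6.51e-01 -6.30e-02  1.97e-01  3.90e+01  5.10e+01
   5.80e+01]
 [ 3.14e+02  1.71e+02  6.51e-01 -6.50e-02  1.98e-01  2.20e+01  3.00e+01
   3.70e+01]
 [ 3.15e+02  1.71e+02  6.52e-01 -6.80e-02  1.
[... 5596 characters left out ...]
60e+01
   5.60e+01]
 [ 3.36e+02  1.69e+02  6.61e-01 -1.24e-01  1.62e-01  5.10e+01  1.29e+02
   1.61e+02]
 [ 3.38e+02  1.69e+02  6.62e-01 -1.30e-01  1.61e-01  4.60e+01  1.12e+02
   1.32e+02]
 [ 3.41e+02  1.69e+02  6.62e-01 -1.37e-01  1.61e-01  2.30e+01  2.20e+01
   2.40e+01]
 [ 3.42e+02  1.69e+02  6.62e-01 -1.40e-01  1.60e-01  2.70e+01  2.70e+01
   2.90e+01]
 [ 3.43e+02  1.69e+02  6.62e-01 -1.42e-01  1.61e-01  2.50e+01  2.50e+01
   2.60e+01]
 [ 3.44e+02  1.69e+02  6.61e-01 -1.45e-01  1.63e-01  2.20e+01  2.10e+01
   2.50e+01]
 [ 3.45e+02  1.69e+02  6.62e-01 -1.47e-01  1.61e-01  2.40e+01  2.60e+01
   2.70e+01]
 [ 3.47e+02  1.69e+02  6.61e-01 -1.52e-01  1.62e-01  2.20e+01  2.60e+01
   3.20e+01]]
```

View pics/topc.png

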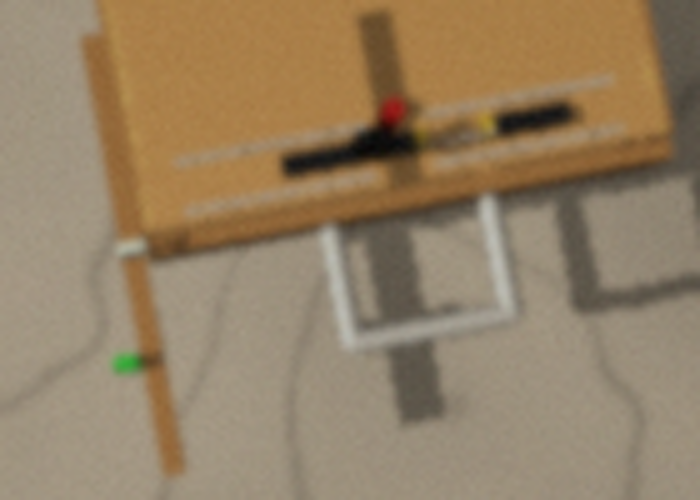

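View pics/scc.png

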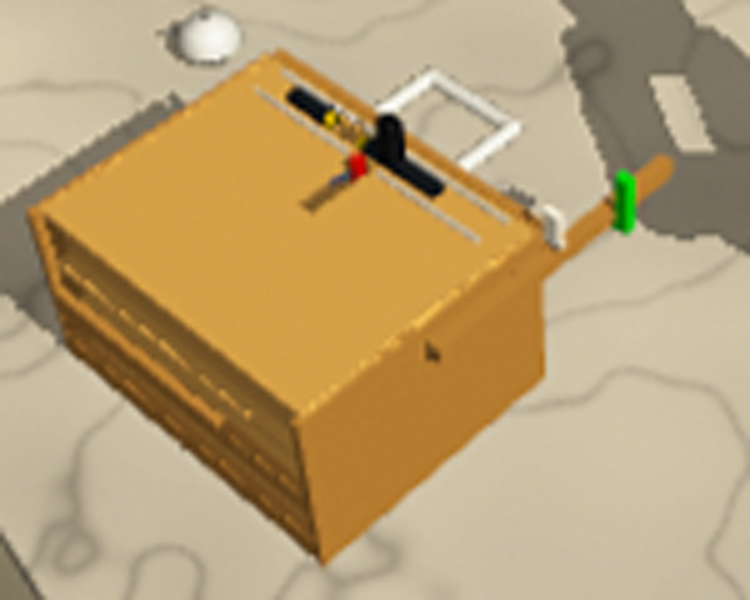

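```bash
cat >> h.py <<'E'
def fit(P):
    z=P[...,2]; m=np.zeros(z.shape,np.uint8); m[80:245,240:385]=1
    m&=(abs(z-.153)<.006); m=cv2.morphologyEx(cv2.morphologyEx(m,cv2.MORPH_CLOSE,np.ones((9,9))),cv2.MORPH_OPEN,np.ones((21,21)))
    c=max(cv2.findContours(m,0,1)[0],key=cv2.contourArea)[:,0]
    return cv2.minAreaRect(P[c[:,1],c[:,0],:2][~np.isnan(P[c[:,1],c[:,0],0])].astype(np.float32))
E
python3 - <<'E'
from h import *
P=np.load('top0.npy'); im=cv2.imread('pics/top0.png'); hsv=cv2.cvtColor(im,cv2.COLOR_BGR2HSV); print(fit(P))
r=fit(P); a=np.radians(r[2]); 
R=np.array([[np.cos(a),-np.sin(a)],[np.sin(a),np.cos(a)]]); o=np.array(r[0]); o=o+0
T=np.dstack([(P[...,:2]-o)@R,P[...,2:]])
H,S,V=cv2.split(hsv); X,Y,Z=[T[...,i] for i in range(3)]
def rep(n,m): print(n,m.sum(),np.nanmedian(T[m],0).round(4),np.nanpercentile(T[m],5,axis=0).round(3),np.nanpercentile(T[m],95,axis=0).round(3))
near=(abs(X)<.25)&(abs(Y)<.19)
rep('green',near&(H>45)&(H<80)&(S>120)&(Z>.165))
rep('grip',near&(Z>.188)&(Z<.21)&(V<60))
rep('yellow',near&(H>22)&(H<35)&(S>150)&(Z>.155))
rep('peg',near&((H<8)|(H>172))&(S>170)&(Z>.154))
rep('ptr',near&(S<50)&(V>120)&(Z>.155)&(Y>.1))
rep('handlebar',near&(X<-.15)&(X>-.2)&(abs(Y)<.06)&(Z>.125)&(Z<.15)&(V>120)&(S<60))
rep('bar',near&(X<-.03)&(Z>.156)&(Z<.166)&(V<60)&(abs(Y)<.15))
E
```

```text
((0.7521824836730957, -0.06387634575366974), (0.27396339178085327, 0.2817052900791168), 10.207489967346191)
green 13 [-0.1895  0.1557  0.1738] [-0.192  0.151  0.171] [-0.186  0.161  0.177]
grip 40 [-0.1052  0.016   0.1971] [-0.11   0.009  0.193] [-0.098  0.024  0.2  ]
yellow 3 [-0.1026 -0.046   0.1609] [-0.109 -0.048  0.159] [-0.101  0.007  0.193]
peg 22 [-0.0869  0.0005  0.16  ] [-0.098 -0.005  0.156] [-0.082  0.009  0.196]
ptr 10 [-0.1329  0.1447  0.1736] [-0.135  0.139  0.17 ] [-0.131  0.15   0.174]
handlebar 253 [-0.1856 -0.0049  0.1414] [-0.199 -0.047  0.137] [-0.154  0.045  0.145]
bar 100 [-0.1037 -0.0033  0.1605] [-0.108 -0.083  0.158] [-0.1    0.053  0.164]
```

The fit gives a yaw of 10.2° and a width of 282 mm against 280 given. The grip is at tier y = 0.016 and the peg at y = 0, so the bar needs about 29 mm towards +y. The pointer-to-clip distance is about 56 mm. I move above the grip.

Request:
servo_tool(
  rows=[
    [[-50,-32,0],-8,1],
    [[-100,-65,0],-16,1],
    [[-145,-95,0],-24,1],
    [[-190,-125,0],-32,1],
    [[-235,-155,0],-37,1],
    [[-280,-182,0],-37,1],
    [[-320,-208,0],-37,1],
    [[-365,-236,0],-37,1],
  ],
  force=40,
)

```text
t: 0.9
tcp_pos: [0.4804, 0.2157, 0.4039]
tool_rot: [-0.089, 0.996, -0.001, -0.001]
force: [-0.3, 0.4, -0.7]
finger_gap: 1.0
```

```bash
cat >> h.py <<'E'
from scipy.spatial.transform import Rotation as Ro
A=np.radians(10.2); RT=np.array([[np.cos(A),-np.sin(A)],[np.sin(A),np.cos(A)]]); O=np.array([.7522,-.0639])
def tier(p): return np.r_[RT.T@(np.asarray(p)[:2]-O),p[2]]
def go(tx,ty,z,s=None):  # tool shift mm to put TCP at tier-frame x,y and height z
    s=s or sense(); w=np.r_[O+RT@[tx,ty],z]-s['tcp_pos']; R=Ro.from_quat(s['tool_rot']).as_matrix()
    ya=np.degrees(np.arctan2(R[1,1],R[0,1]))
    print('t',s['t'],'tcp tier',tier(s['tcp_pos']).round(4),'shift mm',(R.T@w*1000).round(1),'jaw yaw wrt tier',round(ya-10.2,2),'tilt',R[2,2].round(4),'F',s['force'].round(2),'gap',round(s['finger_gap'],3),'q6',s['q'][5].round(2))
E
python3 - <<'E'
from h import *
go(-.104,.016,.404)
P=np.load('top0.npy');im=cv2.imread('pics/top0.png')
T=(P[...,:2]-O)@RT; m=(abs(T[...,1])<.03)&(T[...,0]<-.16)&(T[...,0]>-.24)&(abs(P[...,2]-.141)<.012)&(im.min(2)>120)
print(m.sum(),np.median(T[m],0),np.percentile(T[m],[5,95],axis=0))
E
```

```text
t 0.9 tcp tier [-0.218   0.3233  0.4039] shift mm [-114.1 -307.3    0. ] jaw yaw wrt tier 90.0 tilt -1.0 F [-0.33  0.35 -0.67] gap 1.0 q6 -1.54
80 [-0.19833618 -0.00326642] [[-0.20273311 -0.0272041 ]
 [-0.19412684  0.02754829]]
```

Request:
servo_tool(
  rows=[
    [[-17,-45,0],0,1],
    [[-34,-90,0],0,1],
    [[-50,-135,0],0,1],
    [[-67,-180,0],0,1],
    [[-84,-225,0],0,1],
    [[-100,-270,0],0,1],
    [[-114,-307,0],0,1],
    [[-114,-307,0],0,1],
  ],
)

```text
t: 1.7
tcp_pos: [0.6491, -0.0714, 0.4034]
tool_rot: [-0.086, 0.996, -0.002, 0.0]
force: [-0.4, 0.3, 0.7]
finger_gap: 1.0
```

```bash
python3 - <<'E'
from h import *
go(-.104,.016,.341)
im,P,s=snap('top'); T=(P[...,:2]-O)@RT
cv2.imwrite('pics/a1.png',cv2.resize(im[100:245,230:400],None,fx=4,fy=4))
E
```

```text
t 1.7 tcp tier [-0.1028  0.0109  0.4034] shift mm [ 1.2  5.4 62.3] jaw yaw wrt tier 89.69 tilt -1.0 F [-0.4   0.27  0.69] gap 1.0 q6 -2.02
```

View pics/a1.png

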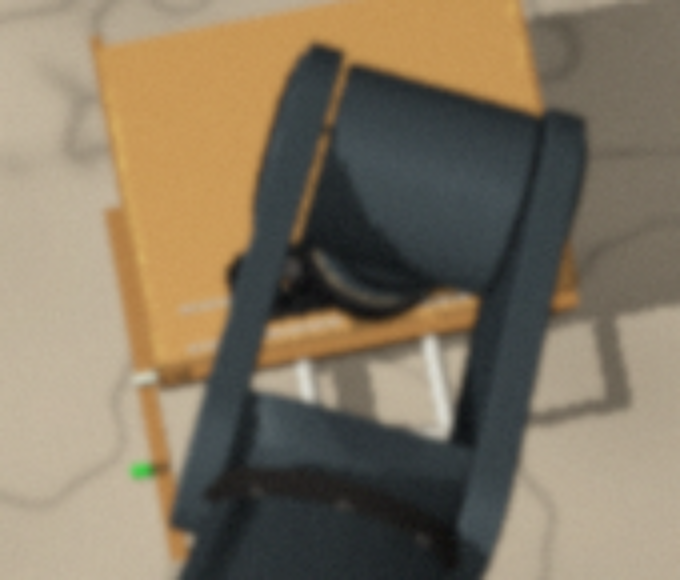

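The arm hides the lock from the top camera, while the pointer (145,378) and clip (142,470) stay visible in it. I descend on the grip and close.

Request:
servo_tool(
  rows=[
    [[1,5,15],0,1],
    [[1,5,35],0,1],
    [[1,5,55],0,1],
    [[1,5,62],0,1],
    [[1,5,62],0,0.2],
    [[1,5,62],0,-0.6],
    [[1,5,62],0,-1],
    [[1,5,62],0,-1],
  ],
  force=30,
)

```text
t: 2.55
tcp_pos: [0.646, -0.0642, 0.3423]
tool_rot: [-0.087, 0.996, -0.001, -0.0]
force: [0.3, -0.0, 0.4]
finger_gap: 0.331
```

Request:
servo_tool(
  rows=[
    [[0,0,0],0,-1],
    [[0,0,0],0,-1],
    [[0,0,0],0,-1],
    [[0,0,0],0,-1],
  ],
)

```text
t: 2.95
tcp_pos: [0.646, -0.0644, 0.3426]
tool_rot: [-0.087, 0.996, -0.001, -0.0]
force: [-1.3, -0.8, 1.9]
finger_gap: 0.206
```

```bash
python3 - <<'E'
from h import *
go(-.104,.045,.341)
im,P,s=snap('scene')
cv2.imwrite('pics/b1.png',cv2.resize(im[140:290,165:325],None,fx=4,fy=4,interpolation=cv2.INTER_CUBIC))
E
```

```text
t 2.95 tcp tier [-0.1046  0.0183  0.3426] shift mm [-0.5 26.7  1.6] jaw yaw wrt tier 89.79 tilt -1.0 F [-1.29 -0.82  1.9 ] gap 0.206 q6 -2.01
```

View pics/b1.png

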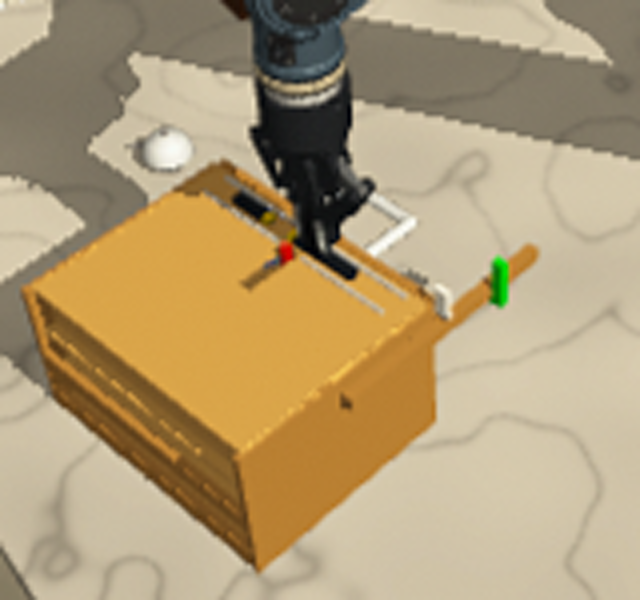

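The fingers hold the grip: the gap is 17.5 mm against 18 mm given. The notch's yellow edges at (268,215) and (292,235) are still to the -y side of the peg at (286,252). I slide +27 mm.

Request:
servo_tool(
  rows=[
    [[0,4,0],0,-1],
    [[0,10,0],0,-1],
    [[0,16,0],0,-1],
    [[0,22,0],0,-1],
    [[0,26,0],0,-1],
    [[0,27,0],0,-1],
    [[0,27,0],0,-1],
    [[0,27,0],0,-1],
  ],
)

```text
t: 3.8
tcp_pos: [0.641, -0.0374, 0.3426]
tool_rot: [-0.087, 0.996, -0.001, -0.001]
force: [-3.9, 1.0, 3.6]
finger_gap: 0.202
```

```bash
python3 - <<'E'
from h import *
go(-.104,.045,.341)
im,P,s=snap('scene'); np.save('c1.npy',P)
cv2.imwrite('pics/c1.png',cv2.resize(im[170:230,195:275],None,fx=8,fy=8,interpolation=cv2.INTER_CUBIC))
hsv=cv2.cvtColor(im,cv2.COLOR_BGR2HSV); H,S,V=cv2.split(hsv); T=(P[...,:2]-O)@RT; Z=P[...,2]
b=(abs(T[...,0]+.1)<.04)&(abs(T[...,1])<.08)
for n,m in(('peg',b&((H<6)|(H>174))&(S>180)&(V>120)),('yel',b&(H>22)&(H<34)&(S>170)&(V>90))):
    print(n); print(np.c_[np.argwhere(m)[:,::-1],(np.c_[T[m],Z[m]]*1000).round()][:30].astype(int).tolist())
E
```

```text
t 3.8 tcp tier [-0.1048  0.0458  0.3426] shift mm [-0.8 -0.8  1.6] jaw yaw wrt tier 89.8 tilt -1.0 F [-3.92  1.    3.62] gap 0.202 q6 -1.98
peg
[[235, 201, -81, -7, 159], [236, 201, -82, -2, 162], [237, 201, -85, -1, 161], [235, 202, -76, -1, 163], [236, 202, -78, 2, 164], [237, 202, -83, 1, 159], [235, 203, -79, -6, 152], [236, 203, -79, 0, 156], [237, 203, -85, -2, 151], [235, 204, -77, -3, 151], [236, 204, -78, 1, 153], [237, 204, -81, 3, 152]]
yel
[[236, 197, -98, -20, 159], [237, 197, -99, -16, 160], [238, 197, -104, -17, 157], [236, 198, -95, -17, 159], [237, 198, -98, -15, 157], [238, 198, -99, -11, 158], [236, 199, -93, -15, 156], [237, 199, -98, -17, 151], [244, 201, -104, 15, 158], [243, 202, -93, 22, 165], [244, 202, -97, 23, 163], [243, 203, -94, 20, 158]]
```

View pics/c1.png

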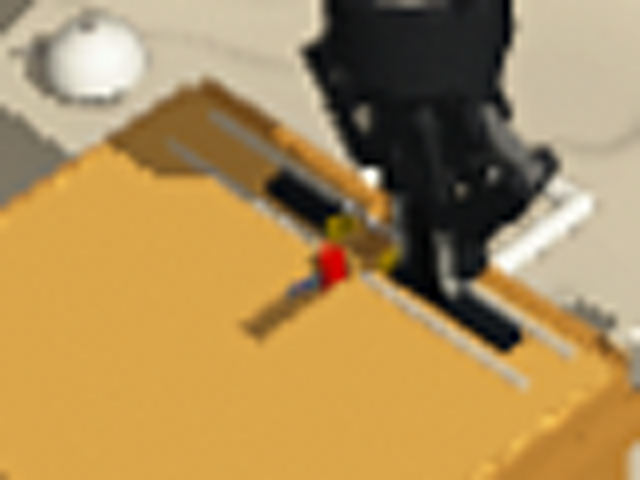

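The peg at crop (332,265) now sits behind the notch, whose edges are at (340,228) and (388,258). The notch centre comes out about +1 mm to the peg. I nudge back 1 mm, release, and lift.

Request:
servo_tool(
  rows=[
    [[0,-1,0],0,-1],
    [[0,-1,0],0,-1],
    [[0,-1,0],0,0],
    [[0,-1,0],0,0.6],
    [[0,-1,0],0,0.6],
    [[0,-1,-20],0,0.6],
    [[0,-1,-45],0,0.6],
    [[0,-1,-65],0,0.6],
  ],
)

```text
t: 4.65
tcp_pos: [0.6417, -0.0385, 0.4086]
tool_rot: [-0.087, 0.996, -0.001, 0.0]
force: [-0.7, -0.9, 1.1]
finger_gap: 0.8
```

Request:
servo_tool(
  rows=[
    [[-25,-12,0],8,0],
    [[-50,-24,0],16,0],
    [[-75,-36,0],24,0],
    [[-93,-44,0],32,0],
    [[-93,-44,0],40,0],
    [[-93,-44,0],48,0],
    [[-93,-44,0],56,0],
    [[-93,-44,0],64,0],
  ],
)

```text
t: 5.45
tcp_pos: [0.7412, -0.0659, 0.4081]
tool_rot: [0.457, 0.89, -0.001, 0.001]
force: [-0.9, 0.2, 0.4]
finger_gap: 0.498
```

Request:
servo_tool(
  rows=[
    [[0,0,0],8,0],
    [[0,0,0],16,0],
    [[0,0,0],24,0],
    [[0,0,0],26,0],
    [[0,0,0],26,0],
  ],
)

```text
t: 5.95
tcp_pos: [0.7414, -0.066, 0.4078]
tool_rot: [0.645, 0.764, -0.0, 0.001]
force: [-0.6, -0.4, -0.2]
finger_gap: 0.496
```

```bash
python3 - <<'E'
from h import *
go(-.198,-.001,.291)
im,P,s=snap('scene')
cv2.imwrite('pics/d1.png',cv2.resize(im[160:250,185:305],None,fx=6,fy=6,interpolation=cv2.INTER_CUBIC))
hsv=cv2.cvtColor(im,cv2.COLOR_BGR2HSV); H,S,V=cv2.split(hsv); T=(P[...,:2]-O)@RT; Z=P[...,2]
b=(abs(T[...,0]+.1)<.04)&(abs(T[...,1])<.08)
for n,m in(('peg',b&((H<6)|(H>174))&(S>180)&(V>120)),('yel',b&(H>22)&(H<34)&(S>170)&(V>90)),('grip',b&(V<60)&(Z>.18)&(Z<.205))):
    print(n); print(np.c_[np.argwhere(m)[:,::-1],(np.c_[T[m],Z[m]]*1000).round()][:40].astype(int).tolist())
E
```

```text
t 5.95 tcp tier [-1.100e-02 -1.000e-04  4.078e-01] shift mm [  -2.5 -187.   116.6] jaw yaw wrt tier -0.57 tilt -1.0 F [-0.61 -0.42 -0.24] gap 0.496 q6 -0.41
peg
[[235, 201, -82, -7, 159], [236, 201, -81, -2, 163], [237, 201, -86, -2, 159], [235, 202, -78, -4, 159], [236, 202, -81, -2, 159], [237, 202, -84, 1, 158], [235, 203, -77, -3, 156], [236, 203, -78, 2, 158], [237, 203, -83, 1, 154], [235, 204, -78, -5, 149], [236, 204, -76, 4, 156], [237, 204, -81, 2, 151]]
yel
[[236, 196, -102, -25, 158], [237, 196, -100, -17, 164], [236, 197, -97, -20, 159], [237, 197, -98, -14, 163], [236, 198, -95, -18, 157], [237, 198, -98, -16, 156], [236, 199, -93, -15, 156], [237, 199, -99, -17, 150], [243, 201, -101, 13, 159], [244, 201, -103, 16, 159], [242, 202, -94, 16, 161], [243, 202, -96, 18, 161]]
grip
[[248, 197, -100, 43, 199], [249, 197, -100, 48, 201], [247, 198, -96, 41, 195], [248, 198, -97, 46, 198], [249, 198, -100, 48, 197], [250, 198, -101, 52, 199], [247, 199, -91, 48, 199], [248, 199, -94, 50, 198], [249, 199, -97, 50, 196], [250, 199, -101, 51, 194], [247, 200, -94, 44, 189], [248, 200, -94, 48, 192], [249, 200, -94, 54, 196], [250, 200, -101, 50, 188], [251, 200, -104, 52, 188], [248, 201, -94, 48, 187], [249, 201, -98, 49, 185], [250, 201, -101, 51, 184], [251, 201, -104, 51, 182], [248, 202, -93, 49, 184], [249, 202, -97, 50, 181], [250, 202, -99, 52, 181], [249, 203, -94, 53, 181]]
```

View pics/d1.png

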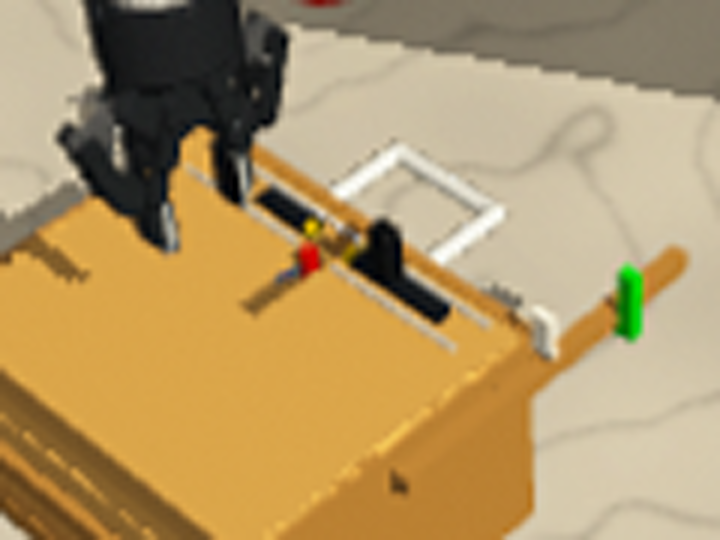

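The notch is centred: yellow edges at tier y = -17 and +16, peg at about -1. My lateral move went to the tier's rear, clear of everything. I now go over the handle and check before descending.

Request:
servo_tool(
  rows=[
    [[0,-45,0],-0.6,0],
    [[-1,-90,0],-0.6,0],
    [[-2,-135,0],-0.6,0],
    [[-2,-170,0],-0.6,0],
    [[-2,-187,0],-0.6,0],
    [[-2,-187,0],-0.6,0],
    [[-2,-187,30],-0.6,0],
    [[-2,-187,55],-0.6,0],
  ],
)

```text
t: 6.8
tcp_pos: [0.5589, -0.0997, 0.3529]
tool_rot: [0.641, 0.768, 0.001, 0.003]
force: [-0.1, -1.0, -0.3]
finger_gap: 0.498
```

```bash
python3 - <<'E'
from h import *
go(-.198,-.001,.291)
E
```

```text
t 6.8 tcp tier [-0.1966 -0.001   0.3529] shift mm [ 0.2 -1.7 61.9] jaw yaw wrt tier 0.1 tilt -1.0 F [-0.06 -0.99 -0.31] gap 0.498 q6 -0.55
```

Request:
servo_tool(
  rows=[
    [[0,-2,20],0,0],
    [[0,-2,40],0,0],
    [[0,-2,57],0,0],
    [[0,-2,61],0,0],
    [[0,-2,61],0,-0.5],
    [[0,-2,61],0,-1],
    [[0,-2,61],0,-1],
    [[0,-2,61],0,-1],
  ],
  force=50,
)

```text
t: 7.6
tcp_pos: [0.558, -0.1003, 0.2928]
tool_rot: [0.641, 0.768, 0.001, 0.005]
force: [2.4, 0.7, -1.4]
finger_gap: 0.12
```

Request:
servo_tool(
  rows=[
    [[0,0,0],0,-1],
    [[0,0,0],0,-1],
    [[0,0,0],0,-1],
  ],
)

```text
t: 7.9
tcp_pos: [0.558, -0.1003, 0.2928]
tool_rot: [0.641, 0.768, 0.001, 0.005]
force: [2.0, -0.0, -3.2]
finger_gap: 0.121
```

```bash
cat >> h.py <<'E'
def gap():
    for n in('top','scene'):
        im,P,s=snap(n); H,S,V=cv2.split(cv2.cvtColor(im,cv2.COLOR_BGR2HSV)); T=np.dstack([(P[...,:2]-O)@RT,P[...,2]]); X,Y,Z=[T[...,i] for i in range(3)]
        g=(H>45)&(H<80)&(S>120)&(abs(Y-.16)<.02)&(abs(X+.19)<.03)&(Z>.155)&(Z<.185)
        w=(S<50)&(V>120)&(abs(Y-.145)<.012)&(X<-.12)&(X>-.23)&(Z>.155)&(Z<.185)
        print(n,g.sum(),w.sum(),np.median(T[g],0).round(4),np.median(T[w],0).round(4) if w.any() else None)
    return im
E
python3 - <<'E'
from h import *
go(-.254,-.001,.291); gap()
E
```

```text
t 7.9 tcp tier [-0.1976 -0.0014  0.2928] shift mm [  0.6 -56.4   1.4] jaw yaw wrt tier 0.13 tilt -1.0 F [ 1.98 -0.02 -3.22] gap 0.121 q6 -0.55
top 13 10 [-0.1895  0.1555  0.1728] [-0.1331  0.1448  0.1732]
scene 19 16 [-0.1835  0.1566  0.1662] [-0.1274  0.1437  0.1682]
```

The handle is gripped. Both cameras put the pointer 56 mm behind the clip. I pull.

Request:
servo_tool(
  rows=[
    [[0,-5,0],0,-1],
    [[0,-12,0],0,-1],
    [[0,-20,0],0,-1],
    [[0,-28,0],0,-1],
    [[0,-36,0],0,-1],
    [[0,-44,0],0,-1],
    [[0,-51,0],0,-1],
    [[0,-56,0],0,-1],
  ],
)

```text
t: 8.8
tcp_pos: [0.5027, -0.1108, 0.2928]
tool_rot: [0.641, 0.768, 0.001, 0.006]
force: [5.6, -0.8, -2.7]
finger_gap: 0.12
```

Request:
servo_tool(
  rows=[
    [[0,0,0],0,-1],
    [[0,0,0],0,-1],
  ],
)

```text
t: 9.0
tcp_pos: [0.5025, -0.1109, 0.2928]
tool_rot: [0.641, 0.768, 0.002, 0.006]
force: [4.4, 0.3, -4.1]
finger_gap: 0.115
```

```bash
python3 - <<'E'
from h import *
go(-.254,-.001,.291); im=gap()
cv2.imwrite('pics/e1.png',cv2.resize(im[160:250,185:305],None,fx=6,fy=6,interpolation=cv2.INTER_CUBIC))
E
```

```text
t 9.0 tcp tier [-0.254  -0.002   0.2928] shift mm [1.  0.  1.8] jaw yaw wrt tier 0.08 tilt -0.9999 F [ 4.4   0.33 -4.13] gap 0.115 q6 -0.61
top 10 10 [-0.1893  0.156   0.1739] [-0.189   0.1433  0.1731]
scene 19 12 [-0.1841  0.1562  0.1677] [-0.1841  0.1381  0.1682]
```

View pics/e1.png

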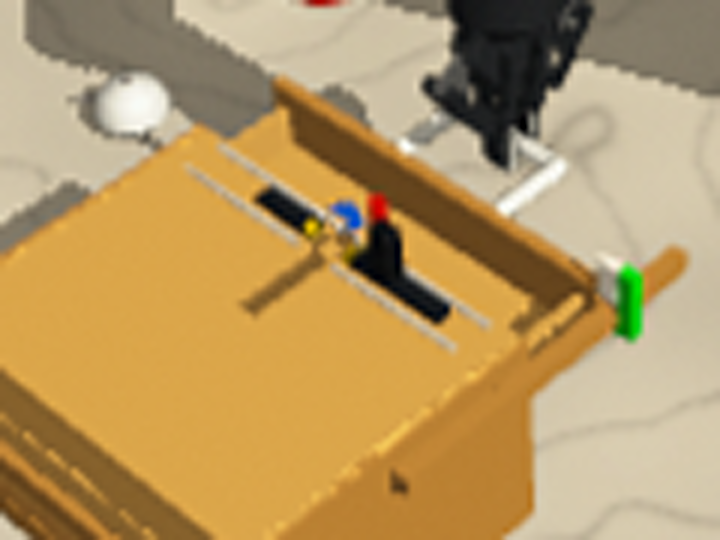

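The tray is out: the pointer (607,275) is beside the clip (628,300), and the x difference is 0.3 mm (top) and 0.0 mm (scene). The notch still lines up with the slot. I hold for over 2 s.

Request:
servo_tool(
  rows=[
    [[0,0,0],0,-1],
    [[0,0,0],0,-1],
    [[0,0,0],0,-1],
    [[0,0,0],0,-1],
    [[0,0,0],0,-1],
    [[0,0,0],0,-1],
    [[0,0,0],0,-1],
    [[0,0,0],0,-1],
  ],
)

```text
t: 9.9
tcp_pos: [0.5029, -0.1108, 0.2928]
tool_rot: [0.641, 0.768, 0.002, 0.006]
force: [4.4, 0.6, -3.8]
finger_gap: 0.12
```

Request:
servo_tool(
  rows=[
    [[0,0,0],0,-1],
    [[0,0,0],0,-1],
    [[0,0,0],0,-1],
    [[0,0,0],0,-1],
    [[0,0,0],0,-1],
    [[0,0,0],0,-1],
    [[0,0,0],0,-1],
    [[0,0,0],0,-1],
  ],
)

```text
t: 10.7
tcp_pos: [0.5029, -0.1108, 0.2928]
tool_rot: [0.641, 0.768, 0.002, 0.006]
force: [4.9, 0.2, -3.7]
finger_gap: 0.118
```

Request:
servo_tool(
  rows=[
    [[0,0,0],0,-1],
    [[0,0,0],0,-1],
    [[0,0,0],0,-1],
    [[0,0,0],0,-1],
    [[0,0,0],0,-1],
    [[0,0,0],0,-1],
    [[0,0,0],0,-1],
    [[0,0,0],0,-1],
  ],
)

```text
t: 11.5
tcp_pos: [0.5029, -0.1108, 0.2928]
tool_rot: [0.641, 0.768, 0.002, 0.006]
force: [5.6, 0.1, -4.1]
finger_gap: 0.119
```

```bash
python3 - <<'E'
from h import *
go(-.254,-.001,.291); im=gap()
E
```

```text
t 11.5 tcp tier [-0.2537 -0.002   0.2928] shift mm [ 1.  -0.3  1.8] jaw yaw wrt tier 0.1 tilt -0.9999 F [ 5.62  0.1  -4.12] gap 0.119 q6 -0.61
top 10 9 [-0.1892  0.1562  0.1731] [-0.1883  0.1426  0.1724]
scene 20 13 [-0.183   0.157   0.1655] [-0.1826  0.1382  0.1687]
```

```bash
python3 -c "
from h import *
print(sign_off())"
```

```text
the job is handed in; nothing more can be done
None
```

I slid the lock grip about 27 mm to put the notch on the peg. I then pulled the tray out about 56 mm by its handle, held it at the clip for about 2.5 s, and handed the job in at about 11.5 s with the fingers still gripping.

- **Pointer to clip:** the last images put them 0.9 mm (top camera) and 0.4 mm (scene camera) apart along the tier's x, within the 7 mm allowed.
- **Notch to peg:** about 1 mm off sideways when last measured, before the pull. Afterwards I only checked the picture, where the peg had passed through the notch.
- **Hold:** the wrist force read about 5 N in x, matching the tray spring's pull, and the arm's pose stayed steady.
- **Loose things:** I planned the moves clear of them but did not measure their positions again at the end.
- **Disagreement:** my first outline fit of the cover gave 274 mm for its depth instead of 220 mm. The width (282 mm) and yaw agreed with the given sizes, so I used only differences along the tier's x.

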